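Snap the terminal cover onto a returned battery pack

ROBOT

A 6-joint arm with a two-finger parallel gripper is mounted at the origin on the work surface. World frame = base frame: x ahead of the robot, y to its left, z up, the work surface at z = 0. Lengths are in m, angles in rad, forces in N, time in s.
With the tool pointing down it reaches from about 0.25 to 0.725 m from the base axis. Payload 4 kg.
Tool frame: the origin (TCP) lies on the front face of the gripper's body, between the roots of the fingers; the fingertips stand 73 mm ahead of it and the grasp point (between the pads) lies 54 mm ahead of it; z points along the fingers, y is the line along which they close (so a half turn about z gives the same grasp; the last joint's range is limited). The gripper opens to 85 mm and grips with 20 to 120 N. Pads are 22 mm wide; open, the fingers measure 114 mm over their backs; the gripper's body (76 mm by 85 mm) begins 54 mm behind the grasp point. The pads swing forward as they close: fully open they stand 13 mm farther back than shut.
Start: joints at [-1.182, 0.241, 0.005, 1.335, 0, 1.571], TCP at [0.19, -0.463, 0.304] pointing down, gripper open.
Joint ranges: [-2.72, 2.72], [-1.05, 1.87], [-1.09, 1.28], [-1.99, 2.15], [-1.42, 1.44], [-3.14, 3.14]. Speed limits (rad/s): [2.79, 2.79, 3.14, 3.14, 3.14, 3.14].

INTERFACE

Orientations are given as a unit quaternion [x, y, z, w].
In Python, from workcell import bot gives the robot as it stands. The module is installed in compiled form; this text tells all that it offers.
- The arm moves only by the tool step_arm, never from a script. Its argument "rows" is a list of rows, each a list of 2 entries, a list of its own where there are three numbers: the shift along the tool's x, y, z in mm, then the turn about the tool's z in degrees. A call has 1 to 12 rows; each row is the pose to reach, as a shift and turn from the pose commanded when the call began, along the tool's axes at that moment; what a row does not reach only later rows make up. A row lasts 1/8 s, in which the tool goes at most 62.5 mm and 10.7 degrees, less where a joint would pass 70% of its speed; a pose out of reach is approached as far as the arm can. A call with a gripper value outside its range is refused whole. "claw" is the gripper's target within -1 to 1 (shut at 1, half-way at 0, fully open at -1), set as the call begins (left out, the last holds). The fingers move at their own pace and stop on an object; the grip force is fixed at half the most. Time passes only in rows, so rows that repeat a pose let the fingers close. It gives the time, the measured TCP pose, the force, the opening and the grip force at its end, in the units of the state.
- bot.get_obs(): the state, without advancing time (a new reading comes with each control period).
- bot.camera(name): name is "side" or "top" or "wrist"; returns (picture, depth): 420x560x3 uint8, red, green, blue; 420x560 float32, m along the optical axis (not along the pixel's ray), 0 where there is no reading.
- bot.camera_params(name): a dict with "fx", "fy", "cx", "cy" (pixels), "pose" (4x4, takes a point from camera to world coordinates). Camera axes: x right, y up, looking along -z (the intrinsics and any distortion apply to the point x, -y, -z); pixel columns grow to the right and rows downward; lengths in m; the calibration is good to about 2 mm. A picture is of the moment at which its call begins: read the wrist's pose just before it. camera_params takes no time and is no camera call; for the wrist camera it gives the pose at the moment of the call.
- bot.job_done(): hands the job in; it is judged then, once.
Trained networks look in the newest picture that a camera, given by its name, has taken for a name from the list of things; names that differ only in an ending like _2 or _b are one class to them, and where a whole thing is asked for, a point or a joint stands for the part that bears it (a point fixed in the world has none). Each returns a list of dicts, best first, with "score" (0 to 1); they miss things now and then, are a little off and sometimes report something else, mostly with a low value. They report only what shows in the picture. A call takes as long as a camera call. They do not tell look-alikes from the thing itself.
- bot.trace(target, camera): "pixels" (420x560 bool, what is visible of it) and "uv" ([column, row] in pixels, amid what is visible of it).
The state is a dict: "clock": time; "joint_pos": joint angles; "joint_vel": joint speeds; "tau": joint torques, N m; "eef_pos": TCP position; "tool_rot": TCP orientation; "ft_force": force on the tool from outside, world axes, zero at the start; "ft_torque": the same for the moment, N m; "grip_width": finger opening in m; "grasp_force": force on a finger pad.
Only numpy, scipy, OpenCV 4.12 (cv2) and the standard library are available. Lean on these libraries where they do the work, as an engineer would, in place of code of your own. Each camera call takes 0.05 s, during which the arm holds its last target. There are 200 camera calls.

TASK

Make the bare battery pack safe to ship: pick up the loose terminal cover, lower it over the terminal tower of the pack that has none and press it straight down until both side latches have clicked out into its windows and it sits fully home all round, then let go. Press firmly but never with more than 35 N, or the tower cracks; leave the other things on the bench where they are.

Things in the scene. Friction and masses are not known exactly. Their poses are not given: they have to be found in the camera images.
- cover_mid (a point): centre of the loose terminal cover: a rigid black cap, open below, upright on the bench (z up), 52 mm along its x, 66 mm along its y, 28.5 mm high (this point is 14.25 mm above the rim), walls 3 mm, 60 g or so. Its +y and -y sides have a window 26 mm wide, 5 to 20 mm above the rim; grip the closed ribbed ends, 52 mm apart along x. Fits either way round
- nest: aluminium nest, 130 (x) by 98 mm (y), fixed to the bench, its origin on the bench under its middle, z up; it holds the bare battery pack, 104 (x) by 76 mm. The pack stands anywhere up to 3 mm off the nest's middle in x and in y, can be shoved a little, and packs differ in height: the flat top (shoulder) is 58 to 66 mm above this origin, so feel for it
- tower (a point): a point on the nest 86 mm above its origin: the middle of the terminal tower's top lies within 3 mm of it in x and in y and 4 mm in height. The black tower stands on the shoulder, 44 (x) by 58 (y) by 24 mm high, top edges tapered 1 mm over the upper 4 mm. The cover goes over it, x along the nest's x, with 1 mm play each side
- latch_left (a joint): inward bend, rad, of the springy tongue (18 mm wide) beside the tower at +y; its wedge head slopes out from 16 mm down to a catch 6.5 mm above the shoulder. 0 free; up to about 0.14 while the cover's rim, pushed with 8 to 22 N in all, slides past; back to 0 when it clicks out into the window, the rim 1 to 1.5 mm above the shoulder. Home: rim on the shoulder
- latch_right (a joint): the same for the tongue on the tower's -y side
- covered_pack: another pack in a like nest that already wears its cover; leave it. Fixed; origin on the bench under its middle; 130 by 98 mm, 86.5 mm high
- small_mid (a point): centre of a smaller cover for another kind of pack, 36 x 36 x 36 mm, black, loose; bystander, does not fit
- stem_pack: loose stick battery standing on its 74 x 50 mm foot, 76 mm high; bystander
- tape_roll: loose roll of tape lying flat, 104 mm across, 48 mm high; bystander
- meter: loose hand multimeter lying flat, 150 x 74 x 47 mm; bystander
- screwdriver: loose screwdriver, 200 mm long; bystander
- marker: loose marker pen, 128 mm long, 17 mm thick; bystander
Things that resemble listed ones, but are neither listed nor needed, are in the scene too. What is shaped like the part that bears cover_mid but purple, red or white is not meant.

How it is judged:
On the way, in this order (a step that is already met when the one before it is completed fails the run):
1. the cover is over the tower (horizontal distance between cover_mid and nest below 0.009 m and z of cover_mid in the frame of nest below 0.095 m), for 0.1 s.
2. the cover is home and both latches have clicked out (z of cover_mid in the frame of nest below 0.0825 m and value of joint each of latch_left, latch_right below 0.02 rad), for 0.2 s.
At the end, for the whole second after the job is handed in: the cover is down over the tower (cover_mid 69 to 82.5 mm above the nest's origin, within 8 mm of its middle), level within 0.05 rad and square within 0.1 rad, both latches sprung out again (below 0.02 rad), at rest and released (all of step 2 and horizontal distance between cover_mid and nest below 0.008 m and z of cover_mid in the frame of nest above 0.069 m and angle between the z axis of cover_mid and the z axis of nest, either way round below 0.05 rad and angle between the x axis of cover_mid and the x axis of nest, either way round below 0.1 rad and linear speed of cover below 0.02 m/s); the robot touches nothing.
It fails at once if the cover is forced against the pack with more than 35 N (contact force between cover and nest above 35 N).
It fails at once if a bystander is moved by more than 3 cm (distance of any of small_mid, stem_pack, tape_roll, meter, screwdriver, marker from where it was at the start of the episode above 0.03 m).
It also fails if it takes over 72 s, if anything falls off the work surface, if the arm or the gripper's body presses on something with over 40 N, if the wrist force passes 120 N, or if a joint passes its speed limit or range.

## Working session

There is one attempt and no reset: what is moved stays moved. The work goes in short steps, Python scripts to look and compute and a tool call to move; the robot and the scene stay as the last step left them, time stands still between calls to the robot, and variables do not carry over. Pictures are saved under pics/ and viewed, at most 10 in all, crops included, and the job is handed in when it is done.

Besides the shell and the picture viewer there is one more tool, called after "Emit:" in YAML: its name, and indented under it one key for each argument. step_arm: Moves the arm, as the interface text tells. Its arguments: {"type":"object","properties":{"rows":{"type":"array"},"claw":{"type":"number"}},"required":["rows"]}

```bash
mkdir -p pics
cat > h.py <<'E'
import numpy as np, cv2
from workcell import bot
def pts(cam, d):
    p=bot.camera_params(cam); v,u=np.mgrid[0:420,0:560]
    X=np.stack([(u-p['cx'])/p['fx']*d,-(v-p['cy'])/p['fy']*d,-d,np.ones_like(d)],-1)
    return (X@np.array(p['pose']).T)[...,:3]
E
python3 - <<'E'
from h import *
out=[]
for c in ['top','side']:
    im,d=bot.camera(c); out.append(im); np.save(c+'.npy',d)
    W=pts(c,d); p=bot.camera_params(c); print(c,np.round(p['pose'],2).tolist(),{k:v for k,v in p.items() if k!='pose'})
    for t in ['cover_mid','nest','covered_pack','small_mid','stem_pack','tape_roll','meter','screwdriver','marker']:
        for r in bot.trace(t,c):
            m=r['pixels']&(d>0); q=W[m]
            if len(q): print(t,round(r['score'],2),np.round(r['uv']),m.sum(),np.round(np.median(q,0),3),np.round(np.percentile(q,3,axis=0),3),np.round(np.percentile(q,97,axis=0),3))
    cv2.imwrite(f'pics/{c}.png',im[:,:,::-1])
E
```

```text
top [[-0.01, 0.99, -0.15, 0.37], [-1.0, -0.01, -0.02, -0.02], [-0.02, 0.15, 0.99, 1.3], [0.0, 0.0, 0.0, 1.0]] {'fx': 390.8115813294024, 'fy': 390.8115813294024, 'cx': 276.3312855260624, 'cy': 208.9985118964356}
cover_mid 0.75 [278. 192.] 343 [0.619 0.009 0.029] [ 0.593 -0.021  0.   ] [0.648 0.042 0.034]
cover_mid 0.73 [343. 169.] 365 [ 0.693 -0.21   0.028] [ 0.67  -0.242  0.001] [ 0.721 -0.178  0.033]
cover_mid 0.6 [300. 266.] 341 [ 0.371 -0.056  0.029] [ 0.342 -0.088  0.023] [ 0.401 -0.024  0.034]
cover_mid 0.53 [297. 229.] 341 [ 0.496 -0.058  0.029] [ 0.463 -0.086  0.006] [ 0.529 -0.029  0.033]
nest 0.8 [216. 198.] 1137 [0.582 0.198 0.062] [0.532 0.16  0.006] [0.649 0.244 0.09 ]
covered_pack 0.66 [345. 220.] 1129 [ 0.517 -0.203  0.058] [ 0.463 -0.256  0.008] [ 0.583 -0.158  0.09 ]
small_mid 0.44 [271. 243.] 121 [0.441 0.027 0.036] [0.425 0.011 0.021] [0.458 0.043 0.041]
tape_roll 0.86 [306. 141.] 518 [ 0.762 -0.08   0.046] [ 0.708 -0.126  0.004] [ 0.805 -0.036  0.053]
meter 0.89 [424. 244.] 1128 [ 0.431 -0.444  0.038] [ 0.381 -0.512  0.02 ] [ 0.481 -0.378  0.047]
screwdriver 0.86 [
[... 1298 characters left out ...]
93 0.256 0.009] [0.36  0.302 0.078]
stem_pack 0.66 [317. 185.] 1346 [ 0.509 -0.185  0.048] [ 0.459 -0.232  0.007] [ 0.58  -0.153  0.089]
tape_roll 0.76 [231. 192.] 899 [ 0.753 -0.073  0.035] [ 0.706 -0.125  0.004] [ 0.797 -0.03   0.051]
tape_roll 0.41 [218. 272.] 36 [0.59  0.239 0.076] [0.583 0.236 0.071] [0.601 0.242 0.082]
meter 0.64 [369. 154.] 782 [ 0.426 -0.424  0.037] [ 0.374 -0.502  0.01 ] [ 0.483 -0.37   0.046]
screwdriver 0.76 [237. 369.] 651 [0.443 0.407 0.024] [0.399 0.383 0.013] [0.502 0.432 0.028]
marker 0.52 [186. 235.] 214 [0.76  0.124 0.015] [0.737 0.063 0.005] [0.786 0.18  0.019]
marker 0.48 [367. 157.] 848 [ 0.425 -0.425  0.036] [ 0.373 -0.503  0.005] [ 0.483 -0.37   0.046]
```

Run:
```python
from h import *
im=cv2.imread('pics/top.png')
cv2.imwrite('pics/topcrop.png',cv2.resize(im[130:300,180:380],(800,600)[:1]+(680,) if 0 else None,fx=3.5,fy=3.5,interpolation=cv2.INTER_CUBIC))
d=np.load('top.npy');W=pts('top',d)
for t in ['cover_mid','nest','covered_pack']:
    bot_=bot.trace(t,'top') if 0 else []
# nest: tower top / nest geometry
def rect(lo,hi,x0,x1,y0,y1):
    m=(W[...,2]>lo)&(W[...,2]<hi)&(W[...,0]>x0)&(W[...,0]<x1)&(W[...,1]>y0)&(W[...,1]<y1)
    q=W[m]; r=cv2.minAreaRect((q[:,:2]*1000).astype(np.float32)); print(m.sum(),r,np.median(q[:,2]))
rect(.08,.1,.5,.68,.12,.28); rect(.05,.072,.5,.68,.12,.28); rect(.025,.045,.5,.68,.12,.28)
for c in [(.619,.009),(.693,-.21),(.371,-.056),(.496,-.058)]:
    rect(.022,.04,c[0]-.05,c[0]+.05,c[1]-.05,c[1]+.05)
    m=(abs(W[...,0]-c[0])<.01)&(abs(W[...,1]-c[1])<.01); print(im[m].mean(0))
```

```text
227 ((594.2213134765625, 208.1564483642578), (57.801177978515625, 42.743934631347656), 89.98726654052734) 0.08720566854296652
463 ((593.452392578125, 207.49411010742188), (102.73062133789062, 74.52637481689453), 0.842684805393219) 0.06329347349269288
130 ((593.1519775390625, 207.58218383789062), (119.03504943847656, 90.91709899902344), 2.803197145462036) 0.03070303555514109
316 ((621.6463012695312, 9.057369232177734), (52.83247756958008, 65.84124755859375), 13.110694885253906) 0.02914533929595664
[48.94594595 46.91891892 49.35135135]
311 ((696.9381713867188, -211.68841552734375), (66.11611938476562, 53.92048263549805), 85.96907043457031) 0.028658577157757437
[ 39.61111111  41.19444444 172.44444444]
341 ((371.99639892578125, -55.917354583740234), (53.01007843017578, 65.65975952148438), 29.950904846191406) 0.029350139402870123
[157.85714286  76.28571429 132.38095238]
326 ((496.25592041015625, -57.64093780517578), (52.851932525634766, 66.13819885253906), 69.50740051269531) 0.029460529116486667
[173.88372093 170.06976744 174.60465116]
```

View pics/topcrop.png

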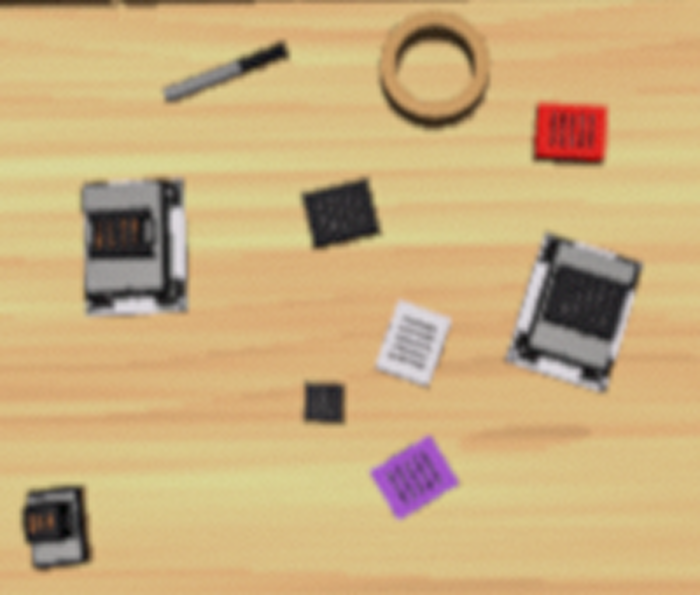

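View pics/side.png

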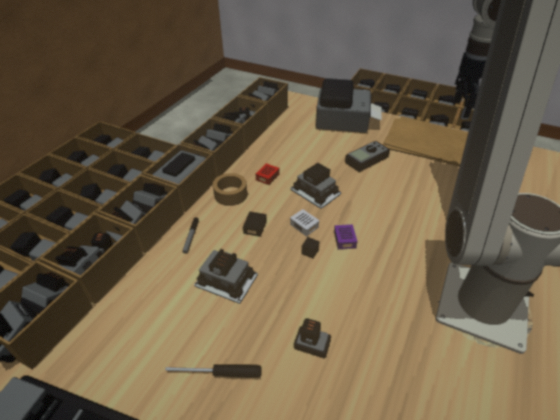

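The black full-size cap at top-camera pixel (278,192) is the loose cover. The others don't fit: white (297,229), purple (300,266) and red (343,169) are decoys, (271,243) is the small cover, and (345,220) is already worn by the covered pack. The enlarged crop confirms it at crop pixel (340,212). The bare pack's tower is at crop pixel (120,235). The side view shows the same layout.

```bash
cat >> h.py <<'E'
from scipy.spatial.transform import Rotation as R
def go(p,xaxis_yaw=None):
    o=bot.get_obs(); r=R.from_quat(o['tool_rot']); M=r.as_matrix()
    yy=np.degrees(np.arctan2(M[1,1],M[0,1]))
    s=M.T@(np.array(p)-o['eef_pos'])*1000
    print('t',round(o['clock'],2),'eef',np.round(o['eef_pos'],4),'yaxis yaw',round(yy,2),'toolz',np.round(M[:,2],3),'F',np.round(o['ft_force'],1),'w',o['grip_width'],'gf',o['grasp_force'],'q6',round(o['joint_pos'][5],2),'shift',np.round(s,1))
    if xaxis_yaw is not None:
        t=(-(xaxis_yaw-yy)+90)%180-90; print('turn',round(t,2))
E
python3 - <<'E'
from h import *
go([.56,.009,.25],13.1)
print(np.round(R.from_quat(bot.get_obs()['tool_rot']).as_matrix(),3)); p=bot.camera_params('wrist'); o=bot.get_obs()
M=R.from_quat(o['tool_rot']).as_matrix();P=np.array(p['pose']);print(np.round(M.T@P[:3,:3],3),M.T@(P[:3,3]-o['eef_pos']),p['fx'])
E
```

```text
t 1.0 eef [ 0.1895 -0.4627  0.3039] yaxis yaw -67.72 toolz [ 0. -0. -1.] F [-0.9 -0.1 -0.7] w 0.08552081583758078 gf 0.0 q6 1.57 shift [ 521.6 -296.1   53.9]
turn -80.82
[[ 0.925  0.379  0.   ]
 [ 0.379 -0.925 -0.   ]
 [-0.     0.    -1.   ]]
[[-0.     0.966  0.259]
 [ 1.     0.    -0.   ]
 [-0.     0.259 -0.966]] [ 0.06620218 -0.0001277  -0.07030956] 354.9969151348938
```

Emit:
step_arm:
  rows:
    - [[578,-273,104],-80.8]
    - [[578,-273,104],-80.8]
    - [[578,-273,104],-80.8]
    - [[578,-273,104],-80.8]
    - [[578,-273,104],-80.8]
    - [[578,-273,104],-80.8]
    - [[578,-273,104],-80.8]
    - [[578,-273,104],-80.8]
    - [[578,-273,104],-80.8]
    - [[578,-273,104],-80.8]
    - [[578,-273,104],-80.8]
    - [[578,-273,104],-80.8]
  claw: -1

```text
clock: 2.5
eef_pos: [0.6215, 0.0108, 0.1987]
tool_rot: [0.621, 0.784, -0.0, -0.0]
ft_force: [-0.2, -1.0, 0.1]
grip_width: 0.0856
grasp_force: 0.0
```

Run:
```python
from h import *
im,d=bot.camera('wrist'); W=pts('wrist',d)
m=(W[...,2]>.023)&(W[...,2]<.036)&(abs(W[...,0]-.6215)<.055)&(abs(W[...,1]-.009)<.055)&(d>0)
q=W[m]; r=cv2.minAreaRect((q[:,:2]*1000).astype(np.float32)); print(m.sum(),r,np.median(q[:,2]),np.median(im[m],0))
bench=W[(d>0)&(abs(W[...,2])<.01)]; print('bench z',np.median(bench[:,2]) if len(bench) else None)
a=r[2] if r[1][0]<r[1][1] else r[2]-90
go([r[0][0]/1e3,r[0][1]/1e3,.078],a)
cv2.imwrite('pics/w1.png',im[:,:,::-1])
```

```text
6802 ((621.5523681640625, 7.941944122314453), (53.59128189086914, 66.76148986816406), 12.574429512023926) 0.029381587897570505 [ 8.  8. 10.]
bench z 0.000775544417586177
t 2.55 eef [0.6208 0.0096 0.1992] yaxis yaw 13.15 toolz [-0.001 -0.    -1.   ] F [ 0.  -1.2 -0.3] w 0.0853454472574688 gf 0.0 q6 1.36 shift [ -1.8   0.6 121.2]
turn 0.58
```

View pics/w1.png

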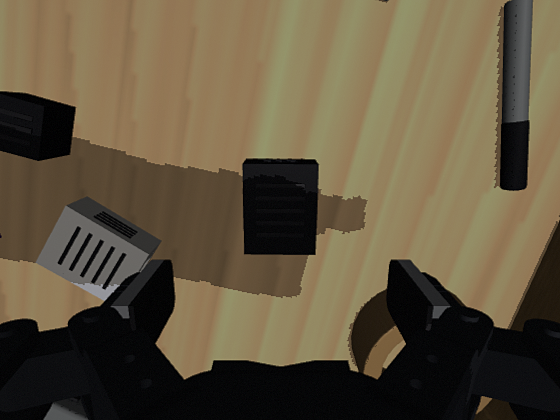

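The wrist view shows the black ribbed cap at (280,207), clear between the fingers. The white decoy is at (100,250), well outside them.

Run:
```python
from h import *
o=bot.get_obs(); im,d=bot.camera('wrist'); W=pts('wrist',d); M=R.from_quat(o['tool_rot']).as_matrix()
T=(W-o['eef_pos'])@M*1000
m=(d>0)&(d<.17)&(T[...,2]>20)&(T[...,2]<100); q=T[m]; print(len(q),np.percentile(q[:,2],[50,90,99,100]))
f=q[q[:,2]>np.percentile(q[:,2],90)]; print(f.min(0),f.max(0))
```

```text
7014 [36.24195111 51.51307476 57.40505132 59.76299285]
[-11.5698146  -53.84847987  51.51696387] [11.15477197 55.13952063 59.76299285]
```

Emit:
step_arm:
  rows:
    - [[-1.8,0.6,50],0.5]
    - [[-1.8,0.6,90],0.5]
    - [[-1.8,0.6,115],0.5]
    - [[-1.8,0.6,126],0.5]
    - [[-1.8,0.6,126],0.5]
    - [[-1.8,0.6,126],0.5]

```text
clock: 3.35
eef_pos: [0.6229, 0.007, 0.0756]
tool_rot: [0.626, 0.78, 0.001, 0.001]
ft_force: [0.2, 0.6, 0.3]
grip_width: 0.0854
grasp_force: 0.0
```

Emit:
step_arm:
  rows:
    - [[0,0,0],0]
    - [[0,0,0],0]
    - [[0,0,0],0]
    - [[0,0,0],0]
    - [[0,0,0],0]
    - [[0,0,0],0]
    - [[0,0,0],0]
    - [[0,0,0],0]
  claw: 1

```text
clock: 4.35
eef_pos: [0.6227, 0.0075, 0.0751]
tool_rot: [0.625, 0.78, 0.001, 0.001]
ft_force: [-0.3, -0.1, 6.1]
grip_width: 0.051
grasp_force: 63.6
```

Emit:
step_arm:
  rows:
    - [[0,0,-40],0]
    - [[0,0,-90],0]
    - [[30,0,-140],5]
    - [[80,-1,-160],12.5]
    - [[126,-1.6,-160],12.5]
    - [[126,-1.6,-160],12.5]
    - [[126,-1.6,-160],12.5]
    - [[126,-1.6,-160],12.5]

```text
clock: 5.35
eef_pos: [0.593, 0.1289, 0.2334]
tool_rot: [0.707, 0.707, -0.001, -0.0]
ft_force: [0.2, -0.8, 0.2]
grip_width: 0.0509
grasp_force: 62.9
```

Run:
```python
from h import *
o=bot.get_obs(); im,d=bot.camera('wrist'); W=pts('wrist',d); np.savez('w2.npz',d=d,W=W,im=im); M=R.from_quat(o['tool_rot']).as_matrix()
go([.594,.208,.22],0)
def rect(lo,hi):
    m=(d>0)&(W[...,2]>lo)&(W[...,2]<hi)&(abs(W[...,0]-.594)<.09)&(abs(W[...,1]-.208)<.075)
    q=W[m]; r=cv2.minAreaRect((q[:,:2]*1000).astype(np.float32)); print(m.sum(),r,np.median(q[:,2])); 
rect(.08,.096); rect(.052,.072)
h=np.histogram(W[(d>0)&(abs(W[...,0]-.594)<.075)&(abs(W[...,1]-.208)<.06)][:,2],bins=np.arange(-.004,.1,.004)); print(h[0])
T=(W-o['eef_pos'])@M*1000
m=(d>0)&(T[...,2]>30)&(T[...,2]<100)&(abs(T[...,1])<60)&(abs(T[...,0])<40); q=T[m]; print('held',np.round(np.percentile(q,[0,1,99,100],axis=0),1))
cv2.imwrite('pics/w2.png',im[:,:,::-1])
```

```text
t 5.4 eef [0.593  0.1288 0.2334] yaxis yaw -0.02 toolz [-0.001 -0.    -1.   ] F [-0.1 -0.1 -1.1] w 0.0505888251760092 gf 62.898792028427124 q6 1.79 shift [79.2  0.9 13.4]
turn -0.02
6666 ((595.2364501953125, 209.599365234375), (44.0814094543457, 58.191158294677734), 1.8403856754302979) 0.08726983628317386
10909 ((593.7278442382812, 209.67831420898438), (103.50703430175781, 76.99168395996094), 2.2858080863952637) 0.06315256498656155
[2171 4983   27 1769  189   12   17  518  598    0    0    0    1   20
  293   44 9052 1427   93  187  363  170 5197 1299    0]
held [[-29.9 -38.3  30. ]
 [-26.3 -34.2  31.4]
 [ 35.1  36.1  70.9]
 [ 35.4  40.2  75.8]]
```

View pics/w2.png

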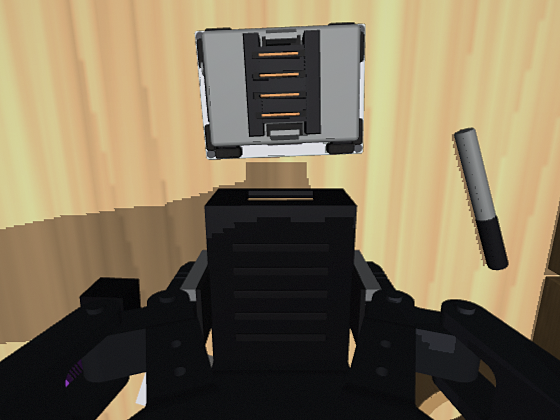

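The tower is at (282,85) in the wrist picture, and the held cap at (280,280) is level and square in the grip. Next I measure the cap in the tool frame, plus the tower's edges.

Run:
```python
from h import *
z=np.load('w2.npz');W=z['W'];d=z['d'];o=bot.get_obs();M=R.from_quat(o['tool_rot']).as_matrix();T=(W-o['eef_pos'])@M*1000
v,u=np.mgrid[0:420,0:560]
A=(d>0)&(u>225)&(u<340)
for rr in range(190,360,8):
    m=A&(v==rr); print(rr,np.round(np.median(T[m],0)[[0,2]],1),end=' ')
for rr in (215,240):
    row=T[rr,195:370]; k=(d[rr,195:370]>0)&(row[:,2]<60)&(row[:,2]>30); print('\ny ext',rr,row[k][:,1].min(),row[k][:,1].max())
# tower top edges
m=(d>0)&(W[...,2]>.0845)&(W[...,2]<.092)&(abs(W[...,0]-.594)<.03)&(abs(W[...,1]-.208)<.04)
q=W[m]; print(cv2.minAreaRect((q[:,:2]*1000).astype(np.float32)),np.percentile(q[:,:2],[1,99],axis=0), np.percentile(q[:,:2],[1,99],axis=0).mean(0),np.median(q[:,2]))
m=(d>0)&(abs(W[...,2])<.01); print('bench',np.median(W[m][:,2]))
```

```text
190 [35.  70.3] 198 [ -7.5 232.3] 206 [34.7 46.4] 214 [31.9 46.2] 222 [29.  46.3] 230 [26.1 46.3] 238 [23.2 46.2] 246 [20.5 45.4] 254 [17.2 46.4] 262 [14.1 46.4] 270 [11.4 45.5] 278 [ 7.9 46.3] 286 [ 4.7 46.4] 294 [ 2.  45.5] 302 [-1.7 46.4] 310 [-4.9 46.2] 318 [-7.8 45.5] 326 [-11.8  46.4] 334 [-14.6  45.6] 342 [-18.6  46.3] 350 [-22.1  46.2] 358 [-25.7  46.3] 
y ext 215 -25.018938643188232 26.590481806935585

y ext 240 -25.162071489325896 26.617677023736675
((595.2459716796875, 209.6938934326172), (43.78091049194336, 57.30461502075195), 2.4526188373565674) [[0.57392694 0.18266417]
 [0.61656627 0.23683194]] [0.5952466  0.20974805] 0.08729910818236919
bench 0.00039593553735944864
```

Emit:
step_arm:
  rows:
    - [[30,1.5,10],-2]
    - [[60,1.5,30],-2]
    - [[79,1.5,50],-2]
    - [[79,1.5,63],-2]
    - [[79,1.5,67],-2]
    - [[79,1.5,67],-2]
    - [[79,1.5,67],-2]

```text
clock: 6.28
eef_pos: [0.5949, 0.2085, 0.1679]
tool_rot: [0.695, 0.719, 0.001, 0.0]
ft_force: [0.1, 0.2, -0.3]
grip_width: 0.0507
grasp_force: 62.9
```

Run:
```python
from h import *
go([.5945,.2079,.165],2)
```

```text
t 6.28 eef [0.5949 0.2085 0.1679] yaxis yaw 2.01 toolz [ 0.002  0.    -1.   ] F [ 0.1  0.2 -0.3] w 0.05069233587427026 gf 62.92757034301758 q6 1.87 shift [-0.5 -0.5  2.9]
turn 0.01
```

Emit:
step_arm:
  rows:
    - [[-0.4,-0.4,3],0]
    - [[-0.4,-0.4,4.5],0]
    - [[-0.4,-0.4,5.5],0]
    - [[-0.4,-0.4,6.5],0]
    - [[-0.4,-0.4,7.5],0]
    - [[-0.4,-0.4,8],0]
    - [[-0.4,-0.4,8],0]

```text
clock: 7.15
eef_pos: [0.5939, 0.2087, 0.1588]
tool_rot: [0.694, 0.72, -0.0, -0.0]
ft_force: [-0.0, 0.4, -0.6]
grip_width: 0.0507
grasp_force: 62.9
```

Emit:
step_arm:
  rows:
    - [[0,0,1],0]
    - [[0,0,2],0]
    - [[0,0,3],0]
    - [[0,0,4],0]
    - [[0,0,4],0]

```text
clock: 7.78
eef_pos: [0.5939, 0.2086, 0.1548]
tool_rot: [0.694, 0.72, -0.0, -0.0]
ft_force: [-0.3, -0.0, -0.2]
grip_width: 0.0512
grasp_force: 62.9
```

Emit:
step_arm:
  rows:
    - [[0,0,1],0]
    - [[0,0,2],0]
    - [[0,0,3],0]
    - [[0,0,3],0]

```text
clock: 8.28
eef_pos: [0.594, 0.2085, 0.1519]
tool_rot: [0.694, 0.72, -0.0, 0.0]
ft_force: [0.7, -1.4, 0.1]
grip_width: 0.0504
grasp_force: 63.0
```

Emit:
step_arm:
  rows:
    - [[0,0,1],0]
    - [[0,0,2],0]
    - [[0,0,2],0]

```text
clock: 8.65
eef_pos: [0.5941, 0.2085, 0.15]
tool_rot: [0.694, 0.72, 0.0, 0.0]
ft_force: [1.0, -1.7, 0.9]
grip_width: 0.0508
grasp_force: 63.1
```

Emit:
step_arm:
  rows:
    - [[0,0,1],0]
    - [[0,0,2],0]
    - [[0,0,2],0]

```text
clock: 9.02
eef_pos: [0.5942, 0.2087, 0.1484]
tool_rot: [0.694, 0.72, 0.0, 0.0]
ft_force: [1.2, -1.0, 4.7]
grip_width: 0.0507
grasp_force: 63.4
```

Emit:
step_arm:
  rows:
    - [[0,0,1],0]
    - [[0,0,2],0]
    - [[0,0,2],0]

```text
clock: 9.4
eef_pos: [0.5944, 0.2087, 0.1468]
tool_rot: [0.694, 0.72, 0.001, 0.0]
ft_force: [-0.8, -2.0, 6.2]
grip_width: 0.051
grasp_force: 63.9
```

Emit:
step_arm:
  rows:
    - [[0,0,1],0]
    - [[0,0,2],0]
    - [[0,0,2],0]

```text
clock: 9.78
eef_pos: [0.5947, 0.2088, 0.1457]
tool_rot: [0.694, 0.72, 0.001, 0.001]
ft_force: [-1.1, -1.7, 9.9]
grip_width: 0.0509
grasp_force: 64.3
```

Emit:
step_arm:
  rows:
    - [[0,0,1],0]
    - [[0,0,2],0]
    - [[0,0,2],0]

```text
clock: 10.15
eef_pos: [0.5946, 0.2087, 0.1422]
tool_rot: [0.694, 0.72, 0.001, 0.001]
ft_force: [2.4, -2.0, 4.5]
grip_width: 0.0511
grasp_force: 63.3
```

Emit:
step_arm:
  rows:
    - [[0,0,1],0]
    - [[0,0,2],0]
    - [[0,0,2],0]

```text
clock: 10.52
eef_pos: [0.5934, 0.2087, 0.1388]
tool_rot: [0.694, 0.72, -0.001, -0.001]
ft_force: [2.0, -0.6, -0.9]
grip_width: 0.0504
grasp_force: 64.8
```

Emit:
step_arm:
  rows:
    - [[0,0,0.5],0]
    - [[0,0,1],0]
    - [[0,0,1.5],0]
    - [[0,0,1.5],0]

```text
clock: 11.02
eef_pos: [0.5934, 0.2087, 0.1381]
tool_rot: [0.694, 0.72, -0.0, -0.0]
ft_force: [-0.8, -1.0, 0.4]
grip_width: 0.0512
grasp_force: 64.8
```

Emit:
step_arm:
  rows:
    - [[0,0,0.5],0]
    - [[0,0,1],0]
    - [[0,0,1.5],0]
    - [[0,0,1.5],0]

```text
clock: 11.52
eef_pos: [0.5935, 0.2087, 0.138]
tool_rot: [0.694, 0.72, 0.0, -0.0]
ft_force: [-4.3, -1.6, 7.4]
grip_width: 0.0507
grasp_force: 65.7
```

Emit:
step_arm:
  rows:
    - [[0,0,0.7],0]
    - [[0,0,1.4],0]
    - [[0,0,2],0]
    - [[0,0,2],0]
    - [[0,0,2],0]

```text
clock: 12.15
eef_pos: [0.5935, 0.2087, 0.1379]
tool_rot: [0.694, 0.72, 0.001, 0.0]
ft_force: [-6.7, -2.1, 15.7]
grip_width: 0.0509
grasp_force: 66.6
```

Run:
```python
from h import *
for c in ('side','top'):
    im,d=bot.camera(c)
    for t in ('latch_left','latch_right'): print(c,t,[(round(r['score'],2),r['uv'],r['pixels'].sum()) for r in bot.trace(t,c)])
    if c=='side': cv2.imwrite('pics/s3.png',cv2.resize(im[215:335,150:310,::-1],None,fx=5,fy=5,interpolation=cv2.INTER_CUBIC))
```

```text
side latch_left []
side latch_right []
top latch_left [(0.54, [240.2, 149.8], np.int64(137))]
top latch_right []
```

View pics/s3.png

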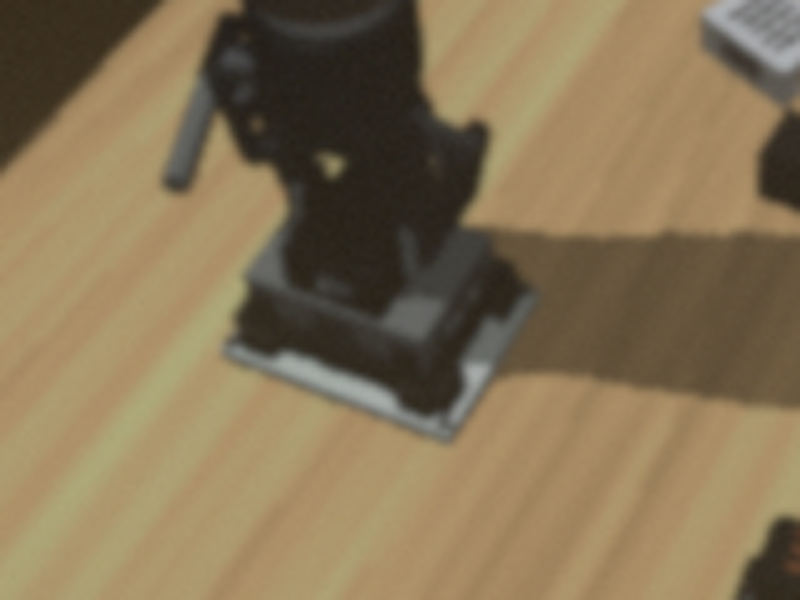

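The cap sits low on the pack at crop (345,240), with the shoulder visible around it. I press a little more, then relax and let go.

Emit:
step_arm:
  rows:
    - [[0,0,0.7],0]
    - [[0,0,1.4],0]
    - [[0,0,1.4],0]
    - [[0,0,1.4],0]

```text
clock: 12.95
eef_pos: [0.5939, 0.2087, 0.1379]
tool_rot: [0.694, 0.72, 0.001, 0.001]
ft_force: [-7.3, -2.6, 20.1]
grip_width: 0.0508
grasp_force: 67.2
```

Emit:
step_arm:
  rows:
    - [[0,0,-2],0]
    - [[0,0,-4],0]
    - [[0,0,-4],0]

```text
clock: 13.32
eef_pos: [0.5942, 0.2087, 0.138]
tool_rot: [0.694, 0.72, 0.0, 0.0]
ft_force: [-1.3, -1.5, 6.2]
grip_width: 0.0509
grasp_force: 65.4
```

Emit:
step_arm:
  rows:
    - [[0,0,0],0]
    - [[0,0,0],0]
    - [[0,0,0],0]
    - [[0,0,0],0]
    - [[0,0,0],0]
    - [[0,0,0],0]
    - [[0,0,0],0]
  claw: -1

```text
clock: 14.2
eef_pos: [0.5939, 0.2087, 0.1375]
tool_rot: [0.694, 0.72, 0.0, 0.0]
ft_force: [0.3, -0.2, -0.4]
grip_width: 0.0855
grasp_force: 0.0
```

Emit:
step_arm:
  rows:
    - [[0,0,-30],0]
    - [[0,0,-70],0]
    - [[-20,0,-95],0]
    - [[-40,0,-95],0]
    - [[-40,0,-95],0]
    - [[-40,0,-95],0]

```text
clock: 14.95
eef_pos: [0.5947, 0.1685, 0.2309]
tool_rot: [0.694, 0.72, -0.001, -0.001]
ft_force: [-0.0, -0.2, -0.6]
grip_width: 0.0855
grasp_force: 0.0
```

Run:
```python
from h import *
im,d=bot.camera('wrist'); W=pts('wrist',d)
def sel(lo,hi): return (d>0)&(W[...,2]>lo)&(W[...,2]<hi)&(abs(W[...,0]-.594)<.052)&(abs(W[...,1]-.208)<.045)
t=sel(.086,.1); q=W[t]; r=cv2.minAreaRect((q[:,:2]*1000).astype(np.float32)); print(r,np.median(q[:,2]))
A=np.c_[q[:,:2]-q[:,:2].mean(0),np.ones(len(q))]; print('tilt',np.linalg.lstsq(A,q[:,2],rcond=None)[0])
s=sel(.055,.07); qs=W[s]; A=np.c_[qs[:,:2]-qs[:,:2].mean(0),np.ones(len(qs))]; print('shoulder',np.median(qs[:,2]),np.linalg.lstsq(A,qs[:,2],rcond=None)[0])
v,u=np.where(t); print(u.min(),u.max(),v.min(),v.max())
a=max(v.min()-40,0); c=im[a:v.max()+40,max(u.min()-60,0):u.max()+60]; f=min(780/c.shape[1],590/c.shape[0])
cv2.imwrite('pics/w4.png',cv2.convertScaleAbs(cv2.resize(c[:,:,::-1],None,fx=f,fy=f,interpolation=cv2.INTER_CUBIC),alpha=1.8,beta=20))
```

```text
((595.1165161132812, 210.94764709472656), (53.40901184082031, 66.30622100830078), 2.025934934616089) 0.09186709231486823
tilt [7.89924451e-04 2.59992212e-05 9.18778634e-02]
shoulder 0.06315150857118523 [ 0.00215604 -0.00573097  0.06303655]
237 328 94 207
```

View pics/w4.png

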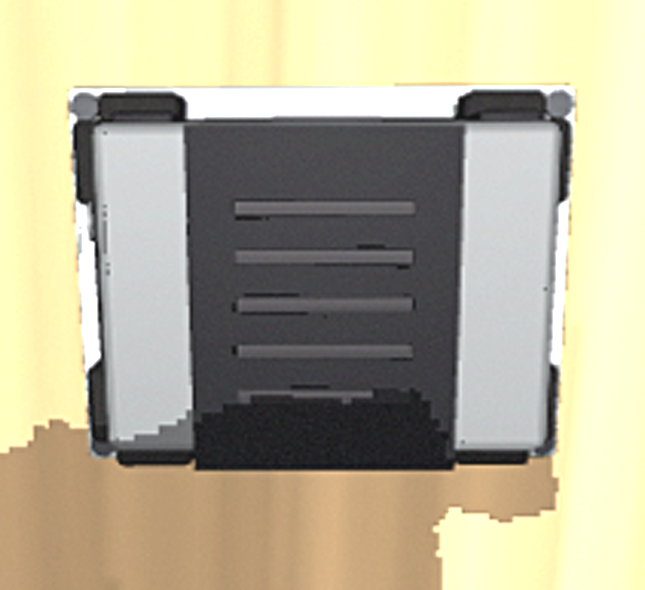

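The cap is level: its top is 28.7 mm above the shoulder, with zero tilt, so it is home. One side view to check the +y latch.

Emit:
step_arm:
  rows:
    - [[-60,0,-30],0]
    - [[-110,0,-40],0]
    - [[-110,0,-40],0]
    - [[-110,0,-40],0]

```text
clock: 15.5
eef_pos: [0.5991, 0.0592, 0.2716]
tool_rot: [0.694, 0.72, -0.0, -0.001]
ft_force: [0.2, 0.9, 1.2]
grip_width: 0.0853
grasp_force: 0.0
```

Run:
```python
from h import *
im,d=bot.camera('side')
print([(round(r['score'],2),r['uv'],r['pixels'].sum()) for r in bot.trace('latch_left','side')])
c=cv2.convertScaleAbs(im[240:310,185:275,::-1],alpha=2.2,beta=10)
cv2.imwrite('pics/s5.png',cv2.resize(c,None,fx=8,fy=8,interpolation=cv2.INTER_CUBIC))
```

```text
[]
```

View pics/s5.png

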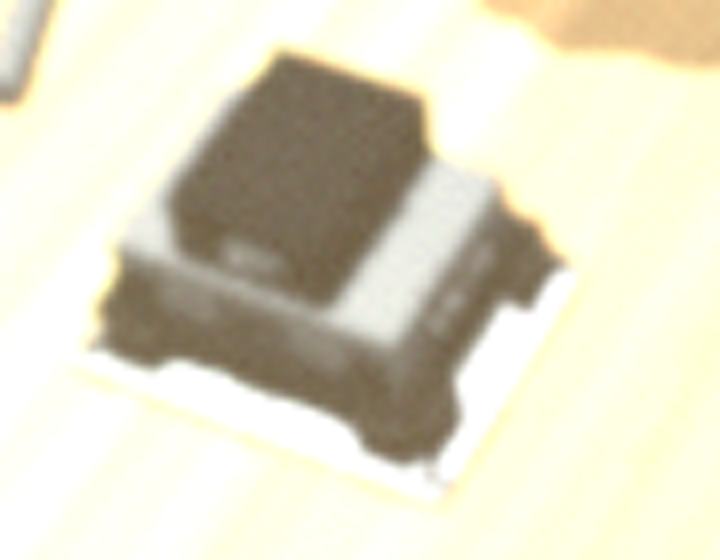

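The bright +y latch head shows in the cap's window at (250,258). The cap is flush and level on both sides, and the gripper is clear.

```bash
python3 -c "
from workcell import bot
print(bot.job_done())"
```

```text
the job is handed in; nothing more can be done
None
```

The black terminal cover is pressed home over the bare pack's tower, level and released, with a highest measured force of about 20 N, and the job is handed in; I saw the +y latch out in its window, but the -y latch was not seen, only inferred from the cover sitting flush and level.

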